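# Read out the logger from the dry-storage chamber

## Task

The humidity logger in the dry-storage chamber is due to be read out: take the two weights off the clear lid and stand them on the grey felt pad, then lay the lid flat on the pad too, and lift the logger out and lay it, display up, on the middle of the black reader. Then close the chamber again: lid squarely back on the chamber so that it covers the rim all round, and after that each weight back on the end of the lid where it stood, turned the same way. Leave the drying canister and the clay whorl in the chamber where they are.

Things in the scene. Friction and masses are not known exactly. Their poses are not given: they have to be found in the camera images.
- chamber: Fixed white tray, outside 210 x 150 (its x by y) x 52 mm high, wall and floor 5 mm, with a 3 mm black rubber gasket 8 mm wide on the rim (gasket top 55 mm above the bench). Open on top, inside depth 50 mm. Origin: centre of the underside, on the bench; x along the long side, z up.
- lid: Clear acrylic lid, 226 x 166 x 5 mm (its x by y), 0.25 kg, loose on the gasket, at the start centred on the chamber and parallel to it (8 mm overhang all round). In its middle a black pull handle: bar 60 mm long along the lid's y, 14 mm thick, 13 mm deep, its top 28 mm above the sheet's upper face, on two feet. Origin: centre of the sheet's underside.
- round_weight: Round brass weight with a knob: body 38 mm diameter and 34 mm high, knob 23 mm, 52 mm high in all, about 0.4 kg. Stands on one end of the lid (about 88 mm from the middle along the lid's x). Origin: centre of its underside, z up.
- bar_weight: Rectangular steel weight, 32 x 70 x 30 mm high (its x by y by z), about 0.5 kg, standing on the other end of the lid, its length across the lid (roughly along the lid's y). Origin: centre of its underside.
- logger: Humidity data logger: dark grey plastic box 40 x 60 x 28 mm high (its x by y by z), 60 g, with a pale display on top, lying on the chamber floor under the clear lid, about 42 mm from the middle along the chamber's x and within 20 mm of its long centre line. Origin: centre of its underside (5 mm above the bench at the start).
- canister: Drying canister: round perforated aluminium tin, 44 mm diameter, 20 mm high, loose on the chamber floor on the other side of the middle from the logger. It stays. Origin: centre of its underside.
- whorl: Fired-clay spindle whorl, a double cone 32 mm diameter and 18 mm high, loose on the chamber floor near the middle of one long (+y) side. It stays. Origin: centre of its underside.
- pad: Fixed grey felt-covered pad lying on the bench, 300 x 250 mm (its x by y), 4 mm thick: the side area with room for the lid and both weights beside it. Origin: centre of the underside.
- reader: Fixed black reader plate for the logger, 90 x 110 x 18 mm high (its x by y), with a grey-edged rectangle 48 x 68 mm in the middle of its flat top. Origin: centre of the underside; the logger rests at 18 mm.
Not all that is in view belongs to the job. There is more than one size of the reader; the one meant has the size given above.

How it is judged:
By the outcome, as a careful person would: the job done as asked, in the order asked, and still so for the second after the job is handed in, with the robot touching nothing.
It also fails if it takes over 136 s, if anything falls off the work surface, if the arm or the gripper's body presses on something with over 40 N, if the wrist force passes 120 N, or if a joint passes its speed limit or range.

## Robot

A 6-joint arm with a two-finger parallel gripper is mounted at the origin on the work surface. World frame = base frame: x ahead of the robot, y to its left, z up, the work surface at z = 0. Lengths are in m, angles in rad, forces in N, time in s.
With the tool pointing down it reaches from about 0.25 to 0.775 m from the base axis. Payload 4 kg.
Tool frame: the origin (TCP) lies between the finger pads; the fingertips stand 14 mm ahead of it and the grasp point (between the pads) lies 5 mm behind it (nose_length is the distance from the TCP to the fingertips, in m); z points along the fingers, y is the line along which they close (so a half turn about z gives the same grasp; the last joint's range is limited). The gripper opens to 94 mm and grips with 3 to 60 N. Pads are 16 mm wide; open, the fingers measure 119 mm over their backs; the gripper's body (75 mm by 177 mm) begins 78 mm behind the grasp point.
Start: joints at [1.006, 0.087, 1.371, -0, 1.684, -0.103], TCP at [0.245, 0.492, 0.22] pointing down, gripper open.
Joint ranges: [-3.1, 3.1], [-0.76, 2.03], [0.27, 2.55], [-1.08, 4.22], [0.17, 2.65], [-2.57, 2.57]. Speed limits (rad/s): [2.79, 2.79, 3.14, 3.14, 3.14, 3.14].

## Interface

Orientations are given as [roll, pitch, yaw] about the fixed x, y, z axes, in that order (R = Rz(yaw) Ry(pitch) Rx(roll)).
In Python, from bench import * gives the robot as it stands.
- The arm moves only by the tool move_arm, never from a script. Its argument "steps" is one flat list of numbers, 7 for each row, row after row: the turn, a rotation vector about the world's x, y, z in rad, then the shift along the world's x, y, z in m, then the opening, from 0 (shut) to 1 (fully open). A call has 1 to 12 rows; each row is the pose to reach, as a shift and turn from the pose commanded when the call began; what a row does not reach only later rows make up. A row lasts 1/10 s, in which the tool goes at most 50 mm and 8.59 degrees, less where a joint would pass 70% of its speed; a pose out of reach is approached as far as the arm can. A call with a gripper value outside its range is refused whole. The fingers move at their own pace and stop on an object; the grip force is fixed at half the most. Time passes only in rows, so rows that repeat a pose let the fingers close. It gives the time, the measured TCP pose, the force, the opening and the grip force at its end, in the units of the state.
- get_obs(): the state, without advancing time (a new reading comes with each control period).
- snapshot(name): name is "scene" or "top" or "wrist"; returns (picture, depth): 420x560x3 uint8, red, green, blue; 420x560 float32, m along the optical axis (not along the pixel's ray), 0 where there is no reading.
- camera_model(name): a dict with "fx", "fy", "cx", "cy" (pixels), "rvec" (rotation vector, rad) and "tvec" (3), from world to camera coordinates, as OpenCV has them. Camera axes: x right, y down, z forward; pixel columns grow to the right and rows downward; lengths in m; the calibration is good to about 2 mm. A picture is of the moment at which its call begins: read the wrist's pose just before it. camera_model takes no time and is no camera call; for the wrist camera it gives the pose at the moment of the call.
- close_job(): hands the job in; it is judged then, once.
Trained networks look in the newest picture that a camera, given by its name, has taken for a name from the list of things; names that differ only in an ending like _2 or _b are one class to them, and where a whole thing is asked for, a point or a joint stands for the part that bears it (a point fixed in the world has none). Each returns a list of dicts, best first, with "score" (0 to 1); they miss things now and then, are a little off and sometimes report something else, mostly with a low value. They report only what shows in the picture. A call takes as long as a camera call. They do not tell look-alikes from the thing itself.
- silhouettes(camera, target): "pixels" (420x560 bool, what is visible of it) and "uv" ([column, row] in pixels, amid what is visible of it).
- spot_point(camera, target): "uv" ([column, row] in pixels: a listed point, or the origin of a listed thing).
The state is a dict: "time": time; "joint_positions": joint angles; "qvel": joint speeds; "joint_torque": joint torques, N m; "tool_pos": TCP position; "ee_rot": TCP orientation; "wrist_force": force on the tool from outside, world axes, zero at the start; "wrist_torque": the same for the moment, N m; "width": finger opening in m; "finger_force": force on a finger pad.
Only numpy, scipy, OpenCV 4.12 (cv2) and the standard library are available. Lean on these libraries where they do the work, as an engineer would, in place of code of your own. Each camera call takes 0.05 s, during which the arm holds its last target. There are 200 camera calls.

## Working session

There is one attempt and no reset: what is moved stays moved. The work goes in short steps, Python scripts to look and compute and a tool call to move; the robot and the scene stay as the last step left them, time stands still between calls to the robot, and variables do not carry over. Pictures are saved under pics/ and viewed, at most 14 in all, crops included, and the job is handed in when it is done.

Besides the shell and the picture viewer there is one more tool, called after "Emit:" as name(argument=value, ...) on one line, values as JSON. move_arm: Moves the arm, as the interface text tells. Its arguments: {"type":"object","properties":{"steps":{"type":"array"}},"required":["steps"]}

```bash
mkdir -p pics
cat > h.py <<'E'
from bench import *
import numpy as np, cv2
def save(name,fn,crop=None,s=1):
    p,d=snapshot(name)
    q=p if crop is None else p[crop[1]:crop[3],crop[0]:crop[2]]
    if s!=1:q=cv2.resize(q,None,fx=s,fy=s,interpolation=cv2.INTER_CUBIC)
    cv2.imwrite('pics/'+fn,q[:,:,::-1]);return p,d
def ray(m,uv):
    R=cv2.Rodrigues(np.array(m['rvec'],float))[0];t=np.array(m['tvec'],float).ravel()
    d=R.T@np.array([(uv[0]-m['cx'])/m['fx'],(uv[1]-m['cy'])/m['fy'],1.]);return -R.T@t,d
def onz(m,uv,z):
    c,d=ray(m,uv);return c+d*(z-c[2])/d[2]
def cloud(m,d):
    R=cv2.Rodrigues(np.array(m['rvec'],float))[0];t=np.array(m['tvec'],float).ravel()
    v,u=np.mgrid[:d.shape[0],:d.shape[1]]
    P=np.stack([(u-m['cx'])/m['fx']*d,(v-m['cy'])/m['fy']*d,d],-1)
    return (P-t)@R
def rect(P):
    (c,s,a)=cv2.minAreaRect((np.asarray(P)[:,:2]*1000).astype(np.float32));return np.round(c,1),np.round(s,1),round(a,1)
E
python3 - <<'E'
from h import *
p,d=save('top','top0.png');m=camera_model('top');C=cloud(m,d)
print(m)
for n in ['chamber','lid','round_weight','bar_weight','logger','canister','whorl','pad','reader']:
    for r in silhouettes('top',n)[:3]:
        k=r['pixels'];z=np.where(d[k]>0,C[k][:,2],np.nan);zt=np.nanpercentile(z,80) if k.any() else 0
        v,u=np.nonzero(k);X=np.array([onz(m,(a,b),zt) for a,b in zip(u[::3],v[::3])])
        print(n,round(r['score'],2),np.round(r['uv']),k.sum(),'zt',round(zt,3),rect(X))
save('scene','scene0.png')
o=get_obs();print(o['time'],o['tool_pos'],o['ee_rot'])
E
```

```text
{'fx': 524.9853505136484, 'fy': 524.9853505136484, 'cx': 279.44307920255, 'cy': 208.85846977826097, 'rvec': array([ 2.1167601 , -2.1716184 ,  0.16669369]), 'tvec': array([0.01476516, 0.55818522, 1.26040995])}
lid 0.81 [159. 239.] 5414 zt 0.062 (array([487.1, 298.7]), array([223.4, 165.9]), 9.2)
lid 0.63 [165. 275.] 426 zt 0.092 (array([404. , 278.7]), array([33.6, 71.7]), 5.6)
round_weight 0.6 [144. 206.] 276 zt 0.109 (array([567.4, 322.4]), array([44.5, 37.8]), 44.4)
bar_weight 0.82 [163. 274.] 458 zt 0.092 (array([403.7, 280.3]), array([33.8, 73.6]), 7.2)
bar_weight 0.31 [407. 242.] 11397 zt 0.006 (array([ 469.6, -314.1]), array([299.1, 247.9]), 4.4)
pad 0.94 [407. 245.] 11647 zt 0.006 (array([ 469.7, -315.1]), array([299.2, 251.2]), 4.6)
reader 0.98 [277. 160.] 770 zt 0.015 (array([692.7,  10.2]), array([78.9, 68. ]), 78.8)
reader 0.9 [286. 214.] 1539 zt 0.02 (array([550. ,  -6.9]), array([108.5,  91.6]), 71.9)
reader 0.86 [287. 279.] 841 zt 0.015 (array([381.9, -17.6]), array([78.4, 63.7]), 80.9)
0.55 [0.24508823 0.49240331 0.21953019] [3.14144435e+00 1.86474846e-05 2.67977600e+00]
```

View pics/top0.png

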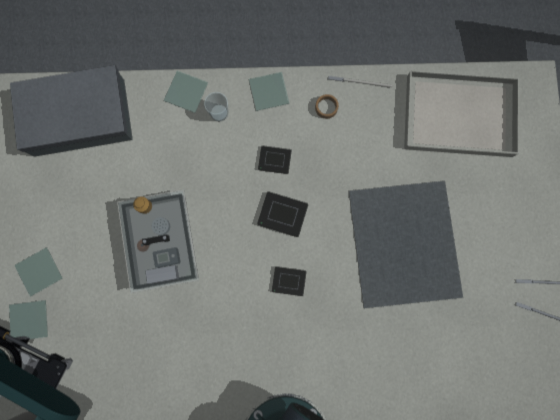

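View pics/scene0.png

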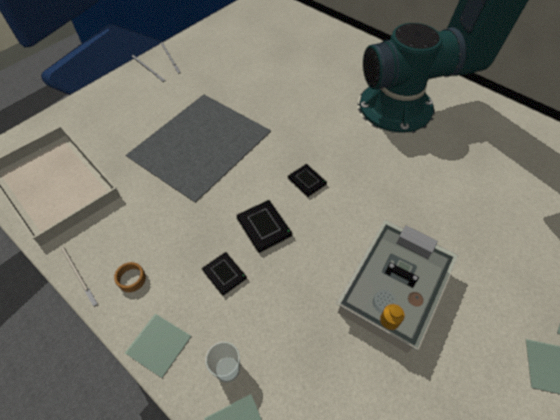

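Top view: chamber and lid are at about (157,240), with the bar weight at the near end (162,273), the round weight at the far end (142,205), the logger at (166,257) and the pad at (407,243). The middle reader (283,214) is the 90x110 one. Next I move the wrist camera over the chamber.

Emit:
move_arm(steps=[0, 0, -0.97, 0.2, -0.19, 0.2, 1, 0, 0, -0.97, 0.2, -0.19, 0.2, 1, 0, 0, -0.97, 0.2, -0.19, 0.2, 1, 0, 0, -0.97, 0.2, -0.19, 0.2, 1, 0, 0, -0.97, 0.2, -0.19, 0.2, 1, 0, 0, -0.97, 0.2, -0.19, 0.2, 1, 0, 0, -0.97, 0.2, -0.19, 0.2, 1, 0, 0, -0.97, 0.2, -0.19, 0.2, 1, 0, 0, -0.97, 0.2, -0.19, 0.2, 1, 0, 0, -0.97, 0.2, -0.19, 0.2, 1])

```text
time: 1.55
tool_pos: [0.4443, 0.303, 0.4183]
ee_rot: [-3.14, 0.0, 1.711]
wrist_force: [-0.0, 0.2, -0.0]
width: 0.094
finger_force: 0.0
```

Run:
```python
from h import *
m=camera_model('wrist');p,d=save('wrist','w1.png');C=cloud(m,d)
np.savez('w1.npz',p=p,d=d,C=C)
for n in ['chamber','lid','round_weight','bar_weight','logger','canister','whorl']:
    for r in silhouettes('wrist',n)[:2]:
        k=r['pixels']&(d>0);z=C[k][:,2]
        if k.sum()<20: continue
        zt=np.percentile(z,80);q=C[k][abs(z-zt)<.004]
        print(n,round(r['score'],2),np.round(r['uv']),k.sum(),'zt',round(zt,4),'toprect',rect(q))
o=get_obs();print(o['time'],o['tool_pos'],o['ee_rot'],o['joint_positions'])
```

```text
lid 0.83 [313. 168.] 15960 zt 0.0603 toprect (array([485.5, 298.7]), array([226.2, 166.5]), 9.1)
round_weight 0.88 [379. 160.] 748 zt 0.1094 toprect (array([569.9, 331. ]), array([21.1, 22.1]), 54.9)
bar_weight 0.91 [249. 177.] 1295 zt 0.09 toprect (array([402.4, 283.7]), array([31.9, 69.4]), 8.2)
1.95 [0.44464101 0.30273752 0.41933759] [-3.14134854e+00  1.34139172e-04  1.71074642e+00] [ 4.92373888e-01  1.11615517e-01  9.46994262e-01 -4.77684576e-05
  2.08325829e+00  3.52400390e-01]
```

View pics/w1.png

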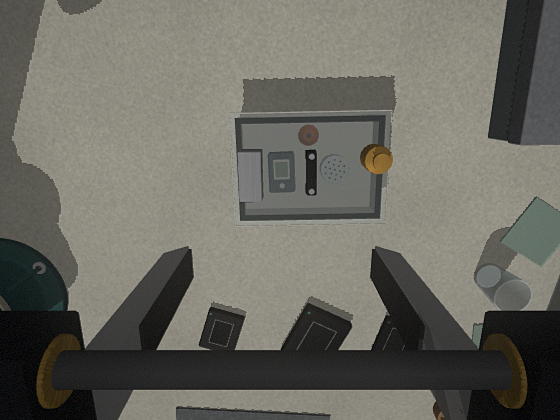

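Wrist view: the lid is at about (313,168), the bar weight at (249,177) and the round weight at (379,160). The logger (281,172), canister (334,168) and whorl (308,135) show through the lid. Next I refine the round weight's position.

Run:
```python
from h import *
C=np.load('w1.npz')['C'];
near=np.hypot(C[...,0]-.569,C[...,1]-.326)<.045
for a,b in [(.066,.09),(.09,.098),(.098,.107),(.107,.116)]:
    q=C[near&(C[...,2]>a)&(C[...,2]<b)]
    print(a,len(q)); 
    if len(q)>5: print(cv2.minEnclosingCircle((q[:,:2]*1000).astype(np.float32)),np.median(q[:,2]))
m=camera_model('wrist')
for n in ['round_weight','bar_weight','lid']:
    for r in spot_point('wrist',n)[:2]: print(n,r['score'],onz(m,r['uv'],.060 if n!='lid' else .055))
```

```text
0.066 118
((567.492919921875, 331.85723876953125), 18.645336151123047) 0.07937905412354349
0.09 376
((569.8790283203125, 330.80877685546875), 18.849916458129883) 0.09421418222477101
0.098 4
0.107 249
((569.8123168945312, 330.76611328125), 11.399147033691406) 0.10974542989100897
round_weight 0.7 [0.57341553 0.33680226 0.06      ]
lid 0.77 [0.48484444 0.29742219 0.055     ]
```

Emit:
move_arm(steps=[0, 0, 0, -0.042, -0.019, -0.2, 1, 0, 0, 0, -0.042, -0.019, -0.2, 1, 0, 0, 0, -0.042, -0.019, -0.2, 1, 0, 0, 0, -0.042, -0.019, -0.2, 1, 0, 0, 0, -0.042, -0.019, -0.2, 1, 0, 0, 0, -0.042, -0.019, -0.25, 1, 0, 0, 0, -0.042, -0.019, -0.29, 1, 0, 0, 0, -0.042, -0.019, -0.32, 1, 0, 0, 0, -0.042, -0.019, -0.341, 1, 0, 0, 0, -0.042, -0.019, -0.341, 1, 0, 0, 0, -0.042, -0.019, -0.341, 1])

```text
time: 3.2
tool_pos: [0.4055, 0.2847, 0.0815]
ee_rot: [3.137, -0.002, 1.71]
wrist_force: [-0.8, -0.5, 0.9]
width: 0.0941
finger_force: 0.0
```

Emit:
move_arm(steps=[0, 0, 0, 0, 0, 0, 0.2, 0, 0, 0, 0, 0, 0, 0.2, 0, 0, 0, 0, 0, 0, 0.2, 0, 0, 0, 0, 0, 0, 0.2, 0, 0, 0, 0, 0, 0, 0.2, 0, 0, 0, 0, 0, 0, 0.2, 0, 0, 0, 0, 0, 0, 0.2, 0, 0, 0, 0, 0, 0, 0.2, 0, 0, 0, 0, 0, 0, 0.2, 0, 0, 0, 0, 0, 0, 0.2])

```text
time: 4.2
tool_pos: [0.4027, 0.2834, 0.0784]
ee_rot: [-3.141, 0.0, 1.71]
wrist_force: [-2.1, -0.1, 1.0]
width: 0.0317
finger_force: 30.0
```

Emit:
move_arm(steps=[0, 0, 0, 0, 0, 0.03, 0.2, 0, 0, 0, 0, 0, 0.07, 0.2, 0, 0, 0, -0.025, -0.546, 0.08, 0.2, 0, 0, 0, -0.025, -0.546, 0.08, 0.2, 0, 0, 0, -0.025, -0.546, 0.08, 0.2, 0, 0, 0, -0.025, -0.546, 0.08, 0.2, 0, 0, 0, -0.025, -0.546, 0.08, 0.2, 0, 0, 0, -0.025, -0.546, 0.08, 0.2, 0, 0, 0, -0.025, -0.546, 0.08, 0.2, 0, 0, 0, -0.025, -0.546, 0.08, 0.2, 0, 0, 0, -0.025, -0.546, 0.08, 0.2, 0, 0, 0, -0.025, -0.546, 0.08, 0.2])

```text
time: 5.4
tool_pos: [0.379, -0.2176, 0.1563]
ee_rot: [-3.141, -0.002, 1.709]
wrist_force: [0.9, -0.1, -4.1]
width: 0.0314
finger_force: 30.0
```

```bash
python3 -c "
from h import *
o=get_obs();print(o['tool_pos'],o['ee_rot'],o['joint_positions'],o['qvel'],o['width'],o['wrist_force'])"
```

```text
[ 0.37896267 -0.21758802  0.15631129] [-3.14052993e+00 -1.50703814e-03  1.70926752e+00] [-6.51334579e-01 -1.45822890e-01  1.72300370e+00  3.06169713e-04
  1.56623030e+00 -7.89808249e-01] [-0.99619485  0.49056738 -0.43847481  0.00941895 -0.06503876 -0.99036452] 0.03136716199996773 [ 0.91022516 -0.10446893 -4.08279315]
```

Emit:
move_arm(steps=[0, 0, 0, 0, 0, 0, 0.2, 0, 0, 0, 0, 0, 0, 0.2, 0, 0, 0, 0, 0, 0, 0.2, 0, 0, 0, 0, 0, 0, 0.2])

```text
time: 5.8
tool_pos: [0.3802, -0.2146, 0.1571]
ee_rot: [-3.141, -0.001, 1.712]
wrist_force: [-0.3, -0.1, -5.2]
width: 0.0317
finger_force: 30.0
```

Emit:
move_arm(steps=[0, 0, 0, -0.003, -0.048, 0, 0.2, 0, 0, 0, -0.003, -0.048, -0.05, 0.2, 0, 0, 0, -0.003, -0.048, -0.1, 0.2, 0, 0, 0, -0.003, -0.048, -0.12, 0.2, 0, 0, 0, -0.003, -0.048, -0.13, 0.2, 0, 0, 0, -0.003, -0.048, -0.1345, 0.2, 0, 0, 0, -0.003, -0.048, -0.1345, 0.2, 0, 0, 0, -0.003, -0.048, -0.1345, 0.2, 0, 0, 0, -0.003, -0.048, -0.1345, 0.2])

```text
time: 6.7
tool_pos: [0.3784, -0.2649, 0.025]
ee_rot: [3.139, 0.003, 1.71]
wrist_force: [-0.5, -0.1, -5.5]
width: 0.0315
finger_force: 30.0
```

Emit:
move_arm(steps=[0, 0, 0, 0, 0, 0, 1, 0, 0, 0, 0, 0, 0, 1, 0, 0, 0, 0, 0, 0, 1, 0, 0, 0, 0, 0, 0, 1, 0, 0, 0, 0, 0, 0, 1, 0, 0, 0, 0, 0, 0.05, 1, 0, 0, 0, 0, 0, 0.1, 1, 0, 0, 0, 0, 0, 0.15, 1, 0, 0, 0, 0, 0, 0.15, 1, 0, 0, 0, 0, 0, 0.15, 1])

```text
time: 7.7
tool_pos: [0.3778, -0.2646, 0.1747]
ee_rot: [3.139, 0.003, 1.71]
wrist_force: [0.0, -0.1, -1.1]
width: 0.0938
finger_force: 0.0
```

Emit:
move_arm(steps=[0, 0, 0, 0.192, 0.5954, 0, 1, 0, 0, 0, 0.192, 0.5954, 0, 1, 0, 0, 0, 0.192, 0.5954, 0, 1, 0, 0, 0, 0.192, 0.5954, 0, 1, 0, 0, 0, 0.192, 0.5954, 0, 1, 0, 0, 0, 0.192, 0.5954, 0, 1, 0, 0, 0, 0.192, 0.5954, 0, 1, 0, 0, 0, 0.192, 0.5954, 0, 1, 0, 0, 0, 0.192, 0.5954, 0, 1, 0, 0, 0, 0.192, 0.5954, 0, 1, 0, 0, 0, 0.192, 0.5954, 0, 1, 0, 0, 0, 0.192, 0.5954, 0, 1])

```text
time: 8.9
tool_pos: [0.5604, 0.3086, 0.1697]
ee_rot: [-3.137, 0.002, 1.71]
wrist_force: [0.9, -0.6, 1.1]
width: 0.0942
finger_force: 0.0
```

Emit:
move_arm(steps=[0, 0, 0, 0, 0, 0, 1, 0, 0, 0, 0, 0, 0, 1, 0, 0, 0, 0, 0, 0, 1])

```text
time: 9.2
tool_pos: [0.5606, 0.3058, 0.1715]
ee_rot: [-3.139, 0.001, 1.709]
wrist_force: [0.1, -0.2, 0.1]
width: 0.0939
finger_force: 0.0
```

Emit:
move_arm(steps=[0, 0, 0, 0.009, 0.025, 0, 1, 0, 0, 0, 0.009, 0.025, 0, 1, 0, 0, 0, 0.009, 0.025, -0.04, 1, 0, 0, 0, 0.009, 0.025, -0.08, 1, 0, 0, 0, 0.009, 0.025, -0.0915, 1, 0, 0, 0, 0.009, 0.025, -0.0915, 1, 0, 0, 0, 0.009, 0.025, -0.0915, 1, 0, 0, 0, 0.009, 0.025, -0.0915, 1])

```text
time: 10.0
tool_pos: [0.572, 0.3324, 0.085]
ee_rot: [3.136, -0.002, 1.709]
wrist_force: [-0.8, -0.2, -0.2]
width: 0.094
finger_force: 0.0
```

Emit:
move_arm(steps=[0, 0, 0, 0, 0, 0, 0.25, 0, 0, 0, 0, 0, 0, 0.25, 0, 0, 0, 0, 0, 0, 0.25, 0, 0, 0, 0, 0, 0, 0.25, 0, 0, 0, 0, 0, 0, 0.25, 0, 0, 0, 0, 0, 0, 0.25, 0, 0, 0, 0, 0, 0, 0.25, 0, 0, 0, 0, 0, 0, 0.25])

```text
time: 10.8
tool_pos: [0.5702, 0.332, 0.0816]
ee_rot: [-3.141, 0.0, 1.71]
wrist_force: [-0.8, 0.5, 0.3]
width: 0.0369
finger_force: 30.0
```

Emit:
move_arm(steps=[0, 0, 0, 0, 0, 0.03, 0.25, 0, 0, 0, 0, 0, 0.08, 0.25, 0, 0, 0, -0.1835, -0.7138, 0.08, 0.25, 0, 0, 0, -0.1835, -0.7138, 0.08, 0.25, 0, 0, 0, -0.1835, -0.7138, 0.08, 0.25, 0, 0, 0, -0.1835, -0.7138, 0.08, 0.25, 0, 0, 0, -0.1835, -0.7138, 0.08, 0.25, 0, 0, 0, -0.1835, -0.7138, 0.08, 0.25, 0, 0, 0, -0.1835, -0.7138, 0.08, 0.25, 0, 0, 0, -0.1835, -0.7138, 0.08, 0.25, 0, 0, 0, -0.1835, -0.7138, 0.08, 0.25, 0, 0, 0, -0.1835, -0.7138, 0.08, 0.25])

```text
time: 12.0
tool_pos: [0.4442, -0.1535, 0.1604]
ee_rot: [-3.14, -0.001, 1.71]
wrist_force: [0.8, -0.1, -4.2]
width: 0.0368
finger_force: 30.0
```

Emit:
move_arm(steps=[0, 0, 0, 0, 0, 0, 0.25, 0, 0, 0, 0, 0, 0, 0.25, 0, 0, 0, 0, 0, 0, 0.25])

```text
time: 12.3
tool_pos: [0.4456, -0.1512, 0.1608]
ee_rot: [-3.141, -0.002, 1.711]
wrist_force: [-0.6, 0.4, -4.0]
width: 0.0372
finger_force: 30.0
```

Emit:
move_arm(steps=[0, 0, 0, -0.059, -0.2306, 0, 0.25, 0, 0, 0, -0.059, -0.2306, 0, 0.25, 0, 0, 0, -0.059, -0.2306, 0, 0.25, 0, 0, 0, -0.059, -0.2306, 0, 0.25, 0, 0, 0, -0.059, -0.2306, 0, 0.25, 0, 0, 0, -0.059, -0.2306, -0.05, 0.25, 0, 0, 0, -0.059, -0.2306, -0.1, 0.25, 0, 0, 0, -0.059, -0.2306, -0.12, 0.25, 0, 0, 0, -0.059, -0.2306, -0.134, 0.25, 0, 0, 0, -0.059, -0.2306, -0.134, 0.25, 0, 0, 0, -0.059, -0.2306, -0.134, 0.25, 0, 0, 0, -0.059, -0.2306, -0.134, 0.25])

```text
time: 13.5
tool_pos: [0.3882, -0.3832, 0.029]
ee_rot: [3.14, 0.003, 1.711]
wrist_force: [-0.7, -0.3, -4.0]
width: 0.0369
finger_force: 30.0
```

Emit:
move_arm(steps=[0, 0, 0, 0, 0, -0.001, 0.25, 0, 0, 0, 0, 0, -0.001, 0.25, 0, 0, 0, 0, 0, 0, 1, 0, 0, 0, 0, 0, 0, 1, 0, 0, 0, 0, 0, 0, 1, 0, 0, 0, 0, 0, 0, 1, 0, 0, 0, 0, 0, 0, 1, 0, 0, 0, 0, 0, 0.05, 1, 0, 0, 0, 0, 0, 0.1, 1, 0, 0, 0, 0, 0, 0.15, 1, 0, 0, 0, 0, 0, 0.15, 1, 0, 0, 0, 0, 0, 0.15, 1])

```text
time: 14.7
tool_pos: [0.3874, -0.3835, 0.1795]
ee_rot: [3.139, 0.004, 1.71]
wrist_force: [0.6, -0.3, -0.8]
width: 0.0939
finger_force: 0.0
```

Emit:
move_arm(steps=[0, 0, 0.019, 0.098, 0.682, 0.17, 1, 0, 0, 0.019, 0.098, 0.682, 0.17, 1, 0, 0, 0.019, 0.098, 0.682, 0.17, 1, 0, 0, 0.019, 0.098, 0.682, 0.17, 1, 0, 0, 0.019, 0.098, 0.682, 0.17, 1, 0, 0, 0.019, 0.098, 0.682, 0.17, 1, 0, 0, 0.019, 0.098, 0.682, 0.17, 1, 0, 0, 0.019, 0.098, 0.682, 0.17, 1, 0, 0, 0.019, 0.098, 0.682, 0.17, 1, 0, 0, 0.019, 0.098, 0.682, 0.17, 1, 0, 0, 0.019, 0.098, 0.682, 0.17, 1, 0, 0, 0.019, 0.098, 0.682, 0.17, 1])

```text
time: 15.9
tool_pos: [0.469, 0.1957, 0.319]
ee_rot: [-3.137, 0.001, 1.729]
wrist_force: [0.0, -0.2, -0.0]
width: 0.0939
finger_force: 0.0
```

Emit:
move_arm(steps=[0, 0, 0, 0.012, 0.09, 0.02, 1, 0, 0, 0, 0.012, 0.09, 0.02, 1, 0, 0, 0, 0.012, 0.09, 0.02, 1, 0, 0, 0, 0.012, 0.09, 0.02, 1, 0, 0, 0, 0.012, 0.09, 0.02, 1])

```text
time: 16.4
tool_pos: [0.4814, 0.2827, 0.3395]
ee_rot: [-3.138, 0.001, 1.728]
wrist_force: [0.3, 0.1, -1.0]
width: 0.0946
finger_force: 0.0
```

```bash
cat > look.py <<'E'
from h import *
import sys
m=camera_model('wrist');p,d=save('wrist',sys.argv[1]);C=cloud(m,d)
np.savez('w.npz',p=p,d=d,C=C)
for n in sys.argv[2:]:
    for r in silhouettes('wrist',n)[:2]:
        k=r['pixels']&(d>0);z=C[k][:,2]
        if k.sum()<20: continue
        zt=np.percentile(z,80);q=C[k][abs(z-zt)<.004]
        print(n,round(r['score'],2),np.round(r['uv']),k.sum(),'zt',round(zt,4),'toprect',rect(q))
o=get_obs();print(o['time'],o['tool_pos'],o['ee_rot'],o['joint_positions'])
E
python3 look.py w2.png lid logger
python3 - <<'E'
from h import *
C=np.load('w.npz')['C']
k=(np.hypot(C[...,0]-.4855,C[...,1]-.2987)<.06)&(C[...,2]>.08)&(C[...,2]<.095)
print(k.sum(),rect(C[k]))
E
```

```text
lid 0.87 [287. 156.] 25703 zt 0.0601 toprect (array([485.4, 299.3]), array([226.3, 165.5]), 9.1)
lid 0.58 [300. 338.] 1598 zt 0.0181 toprect (array([548.8,  -5.7]), array([108.4,  89. ]), 71.1)
logger 0.69 [301. 339.] 1597 zt 0.0181 toprect (array([548.6,  -6.3]), array([110. ,  88.5]), 72.2)
16.55 [0.48170569 0.28237432 0.34103867] [-3.14099178e+00  3.88394456e-04  1.72671686e+00] [ 4.28795659e-01  1.16207871e-01  1.09999107e+00 -2.26216079e-04
  1.92607701e+00  2.72796624e-01]
638 (array([485.4, 299.4]), array([13.5, 59.4]), 9.0)
```

Emit:
move_arm(steps=[0, 0, 0, 0.0037, 0.017, -0.04, 1, 0, 0, 0, 0.0037, 0.017, -0.09, 1, 0, 0, 0, 0.0037, 0.017, -0.14, 1, 0, 0, 0, 0.0037, 0.017, -0.19, 1, 0, 0, 0, 0.0037, 0.017, -0.23, 1, 0, 0, 0, 0.0037, 0.017, -0.255, 1, 0, 0, 0, 0.0037, 0.017, -0.262, 1, 0, 0, 0, 0.0037, 0.017, -0.262, 1, 0, 0, 0, 0.0037, 0.017, -0.262, 1, 0, 0, 0, 0.0037, 0.017, -0.262, 1])

```text
time: 17.55
tool_pos: [0.487, 0.3014, 0.0821]
ee_rot: [3.137, -0.001, 1.728]
wrist_force: [0.7, 0.6, 0.9]
width: 0.0939
finger_force: 0.0
```

Emit:
move_arm(steps=[0, 0, 0, 0, 0, 0, 0, 0, 0, 0, 0, 0, 0, 0, 0, 0, 0, 0, 0, 0, 0, 0, 0, 0, 0, 0, 0, 0, 0, 0, 0, 0, 0, 0, 0, 0, 0, 0, 0, 0, 0, 0, 0, 0, 0, 0, 0, 0, 0, 0, 0, 0, 0, 0, 0, 0, 0, 0, 0, 0, 0, 0, 0, 0, 0, 0, 0, 0, 0, 0])

```text
time: 18.55
tool_pos: [0.4854, 0.3008, 0.0794]
ee_rot: [3.142, 0.0, 1.729]
wrist_force: [-0.4, 0.6, 1.1]
width: 0.0173
finger_force: 0.0
```

Emit:
move_arm(steps=[0, 0, 0, 0, 0, 0, 0, 0, 0, 0, 0, 0, 0, 0, 0, 0, 0, 0, 0, 0, 0, 0, 0, 0, 0, 0, 0.01, 0, 0, 0, 0, 0, 0, 0.03, 0, 0, 0, 0, 0, 0, 0.06, 0, 0, 0, 0, 0, 0, 0.1, 0, 0, 0, 0, 0, 0, 0.1, 0, 0, 0, 0, 0, 0, 0.1, 0, 0, 0, 0, 0, 0, 0.1, 0])

```text
time: 19.55
tool_pos: [0.4844, 0.3003, 0.1771]
ee_rot: [-3.138, 0.001, 1.729]
wrist_force: [-0.1, 0.9, -3.4]
width: 0.0136
finger_force: 30.0
```

Emit:
move_arm(steps=[0, 0, -1.651, 0.043, -0.611, 0.01, 0, 0, 0, -1.651, 0.043, -0.611, 0.01, 0, 0, 0, -1.651, 0.043, -0.611, 0.01, 0, 0, 0, -1.651, 0.043, -0.611, 0.01, 0, 0, 0, -1.651, 0.043, -0.611, 0.01, 0, 0, 0, -1.651, 0.043, -0.611, 0.01, 0, 0, 0, -1.651, 0.043, -0.611, 0.01, 0, 0, 0, -1.651, 0.043, -0.611, 0.01, 0, 0, 0, -1.651, 0.043, -0.611, 0.01, 0, 0, 0, -1.651, 0.043, -0.611, 0.01, 0, 0, 0, -1.651, 0.043, -0.611, 0.01, 0, 0, 0, -1.651, 0.043, -0.611, 0.01, 0])

```text
time: 20.75
tool_pos: [0.5262, -0.299, 0.1862]
ee_rot: [-3.138, 0.004, 0.075]
wrist_force: [2.0, 0.8, -2.1]
width: 0.0138
finger_force: 30.0
```

Emit:
move_arm(steps=[0, 0, 0, 0, 0, 0, 0, 0, 0, 0, 0, 0, 0, 0, 0, 0, 0, 0, 0, 0, 0, 0, 0, 0, 0, 0, 0, 0])

```text
time: 21.15
tool_pos: [0.5275, -0.2959, 0.1886]
ee_rot: [-3.141, 0.001, 0.08]
wrist_force: [0.5, 0.6, -2.7]
width: 0.0136
finger_force: 30.0
```

Run:
```python
from h import *
p,d=save('top','top1.png');m=camera_model('top')
o=get_obs();print(o['tool_pos'],o['ee_rot'],o['joint_positions'])
```

```text
[ 0.52762886 -0.2960069   0.18897011] [-3.14114384e+00  3.76694763e-04  7.98981205e-02] [-6.05012953e-01  2.17516675e-01  1.28311931e+00  1.09568184e-04
  1.64153233e+00  8.85893050e-01]
```

View pics/top1.png

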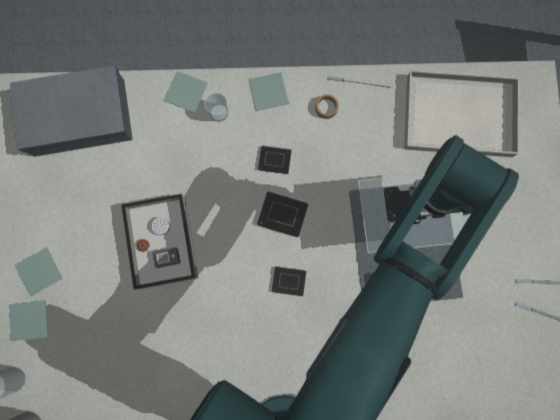

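The chamber is open. The logger (166,257), canister (160,226) and whorl (142,245) are all in place, and the lid is held over the pad. Lowering it now.

Emit:
move_arm(steps=[0, 0, 0, 0, -0.0145, -0.04, 0, 0, 0, 0, 0, -0.0145, -0.08, 0, 0, 0, 0, 0, -0.0145, -0.12, 0, 0, 0, 0, 0, -0.0145, -0.14, 0, 0, 0, 0, 0, -0.0145, -0.15, 0, 0, 0, 0, 0, -0.0145, -0.155, 0, 0, 0, 0, 0, -0.0145, -0.16, 0, 0, 0, 0, 0, -0.0145, -0.16, 0, 0, 0, 0, 0, -0.0145, -0.16, 0, 0, 0, 0, 0, -0.0145, -0.16, 0])

```text
time: 22.2
tool_pos: [0.5282, -0.3126, 0.0305]
ee_rot: [3.14, -0.002, 0.078]
wrist_force: [1.2, 0.0, -3.3]
width: 0.0137
finger_force: 30.0
```

Emit:
move_arm(steps=[0, 0, 0, 0, 0, 0, 0, 0, 0, 0, 0, 0, 0, 0, 0, 0, 0, 0, 0, 0, 0.8, 0, 0, 0, 0, 0, 0, 0.8, 0, 0, 0, 0, 0, 0, 0.8, 0, 0, 0, 0, 0, 0, 0.8, 0, 0, 0, 0, 0, 0, 0.8, 0, 0, 0, 0, 0, 0.05, 0.8, 0, 0, 0, 0, 0, 0.1, 0.8, 0, 0, 0, 0, 0, 0.15, 1, 0, 0, 0, 0, 0, 0.2, 1, 0, 0, 0, 0, 0, 0.2, 1])

```text
time: 23.4
tool_pos: [0.5305, -0.3142, 0.2399]
ee_rot: [3.13, -0.014, 0.078]
wrist_force: [0.5, -0.2, 0.7]
width: 0.0901
finger_force: 0.0
```

Emit:
move_arm(steps=[0, 0, 1.651, -0.073, 0.59, 0.08, 1, 0, 0, 1.651, -0.073, 0.59, 0.08, 1, 0, 0, 1.651, -0.073, 0.59, 0.08, 1, 0, 0, 1.651, -0.073, 0.59, 0.08, 1, 0, 0, 1.651, -0.073, 0.59, 0.08, 1, 0, 0, 1.651, -0.073, 0.59, 0.08, 1, 0, 0, 1.651, -0.073, 0.59, 0.08, 1, 0, 0, 1.651, -0.073, 0.59, 0.08, 1, 0, 0, 1.651, -0.073, 0.59, 0.08, 1, 0, 0, 1.651, -0.073, 0.59, 0.08, 1, 0, 0, 1.651, -0.073, 0.59, 0.08, 1, 0, 0, 1.651, -0.073, 0.59, 0.08, 1])

```text
time: 24.6
tool_pos: [0.4538, 0.2798, 0.3092]
ee_rot: [3.141, 0.0, 1.731]
wrist_force: [0.7, -0.1, 0.2]
width: 0.0937
finger_force: 0.0
```

Emit:
move_arm(steps=[0, 0, 0, 0, 0, 0, 1, 0, 0, 0, 0, 0, 0, 1, 0, 0, 0, 0, 0, 0, 1])

```text
time: 24.9
tool_pos: [0.4547, 0.277, 0.3087]
ee_rot: [-3.141, 0.001, 1.728]
wrist_force: [-0.3, -0.4, -0.6]
width: 0.094
finger_force: 0.0
```

```bash
python3 look.py w3.png chamber logger canister whorl reader
```

```text
chamber 0.85 [314. 153.] 21756 zt 0.0526 toprect (array([485.4, 298.7]), array([210.7, 150.1]), 9.0)
logger 0.69 [276. 167.] 1647 zt 0.0333 toprect (array([445.9, 284.9]), array([39.9, 59.8]), 9.4)
canister 0.75 [337. 164.] 1084 zt 0.0249 toprect (array([525.6, 300.5]), array([42.9, 43. ]), 50.4)
reader 0.81 [316. 346.] 1393 zt 0.018 toprect (array([547.9,  -6.5]), array([123.6,  78.4]), 82.6)
reader 0.8 [202. 342.] 742 zt 0.0129 toprect (array([383.6,   7.8]), array([30.6, 65.1]), 84.7)
25.2 [0.45486397 0.27685596 0.3092184 ] [3.14140388e+00 3.35947553e-05 1.72690418e+00] [ 4.40321161e-01  4.80119250e-02  1.23603955e+00 -8.88006796e-05
  1.85736940e+00  2.84188200e-01]
```

View pics/w3.png

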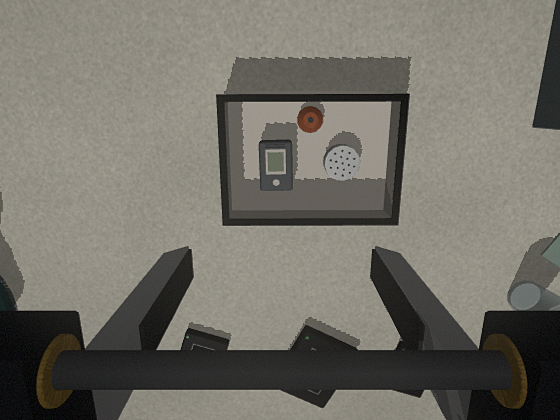

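The open chamber shows the logger at (276,166), the canister at (341,161) and the whorl at (310,119). I use a narrower opening so the fingers clear the canister and the wall.

Emit:
move_arm(steps=[0, 0, 0.008, -0.009, 0.008, -0.04, 0.62, 0, 0, 0.008, -0.009, 0.008, -0.09, 0.62, 0, 0, 0.008, -0.009, 0.008, -0.14, 0.62, 0, 0, 0.008, -0.009, 0.008, -0.19, 0.62, 0, 0, 0.008, -0.009, 0.008, -0.23, 0.62, 0, 0, 0.008, -0.009, 0.008, -0.23, 0.62, 0, 0, 0.008, -0.009, 0.008, -0.25, 0.62, 0, 0, 0.008, -0.009, 0.008, -0.27, 0.62, 0, 0, 0.008, -0.009, 0.008, -0.28, 0.62, 0, 0, 0.008, -0.009, 0.008, -0.288, 0.62, 0, 0, 0.008, -0.009, 0.008, -0.288, 0.62, 0, 0, 0.008, -0.009, 0.008, -0.288, 0.62])

```text
time: 26.4
tool_pos: [0.4463, 0.2862, 0.0224]
ee_rot: [3.14, -0.001, 1.737]
wrist_force: [0.7, 0.0, -0.7]
width: 0.0582
finger_force: 0.0
```

Emit:
move_arm(steps=[0, 0, 0, 0, 0, 0, 0.3, 0, 0, 0, 0, 0, 0, 0.3, 0, 0, 0, 0, 0, 0, 0.3, 0, 0, 0, 0, 0, 0, 0.3, 0, 0, 0, 0, 0, 0, 0.3, 0, 0, 0, 0, 0, 0, 0.3])

```text
time: 27.0
tool_pos: [0.4459, 0.2861, 0.0218]
ee_rot: [3.14, -0.0, 1.737]
wrist_force: [-0.2, -0.1, 3.7]
width: 0.04
finger_force: 30.0
```

Emit:
move_arm(steps=[0, 0, 0, 0, 0, 0.03, 0.3, 0, 0, 0, 0, 0, 0.07, 0.3, 0, 0, 0, 0, 0, 0.11, 0.3, 0, 0, -0.48, 0.1035, -0.291, 0.11, 0.3, 0, 0, -0.48, 0.1035, -0.291, 0.11, 0.3, 0, 0, -0.48, 0.1035, -0.291, 0.11, 0.3, 0, 0, -0.48, 0.1035, -0.291, 0.11, 0.3, 0, 0, -0.48, 0.1035, -0.291, 0.11, 0.3, 0, 0, -0.48, 0.1035, -0.291, 0.11, 0.3, 0, 0, -0.48, 0.1035, -0.291, 0.11, 0.3, 0, 0, -0.48, 0.1035, -0.291, 0.11, 0.3, 0, 0, -0.48, 0.1035, -0.291, 0.11, 0.3])

```text
time: 28.2
tool_pos: [0.5484, -0.0041, 0.1305]
ee_rot: [-3.14, -0.001, 1.257]
wrist_force: [-0.4, 0.6, -1.2]
width: 0.0397
finger_force: 30.0
```

```bash
python3 look.py w4.png logger reader
```

```text
logger 0.57 [281. 278.] 10943 zt 0.1418 toprect (array([547.9,  -5. ]), array([60.7, 39.9]), 72.5)
reader 0.97 [ 98. 279.] 6339 zt 0.0129 toprect (array([380. , -18.1]), array([79.4, 65.8]), 80.3)
reader 0.93 [284. 176.] 8678 zt 0.018 toprect (array([553.4,   5.5]), array([83. , 89.7]), 71.3)
28.35 [ 0.54856722 -0.00340556  0.13110132] [-3.14120743e+00 -3.04003401e-04  1.25926907e+00] [-1.09799217e-01  1.18193733e-01  1.51309435e+00  3.75703927e-04
  1.51062108e+00  2.01705328e-01]
```

View pics/w4.png

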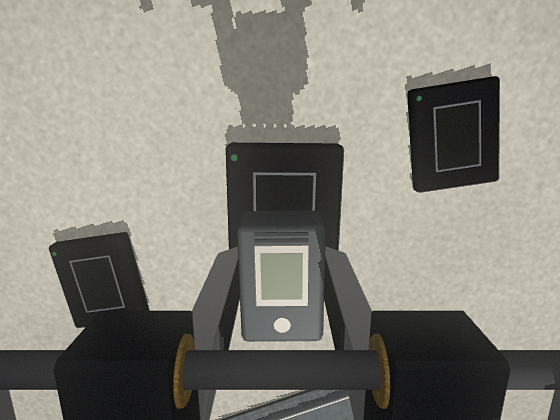

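The logger is held at (281,278), display up, above the right-sized reader at (285,190). I correct by 1–2 mm and lower it.

Emit:
move_arm(steps=[0, 0, -0.012, 0.001, -0.0022, -0.04, 0.3, 0, 0, -0.012, 0.001, -0.0022, -0.07, 0.3, 0, 0, -0.012, 0.001, -0.0022, -0.085, 0.3, 0, 0, -0.012, 0.001, -0.0022, -0.092, 0.3, 0, 0, -0.012, 0.001, -0.0022, -0.096, 0.3, 0, 0, -0.012, 0.001, -0.0022, -0.096, 0.3, 0, 0, -0.012, 0.001, -0.0022, -0.096, 0.3, 0, 0, -0.012, 0.001, -0.0022, -0.096, 0.3, 0, 0, -0.012, 0.001, -0.0022, -0.096, 0.3])

```text
time: 29.25
tool_pos: [0.5506, -0.0075, 0.0361]
ee_rot: [3.14, -0.0, 1.245]
wrist_force: [-0.1, -0.3, -1.1]
width: 0.0395
finger_force: 30.0
```

Emit:
move_arm(steps=[0, 0, 0, 0, 0, 0, 0.62, 0, 0, 0, 0, 0, 0, 0.62, 0, 0, 0, 0, 0, 0, 0.62, 0, 0, 0, 0, 0, 0, 0.62, 0, 0, 0, 0, 0, 0.04, 0.62, 0, 0, 0, 0, 0, 0.09, 0.62, 0, 0, 0, 0, 0, 0.14, 1, 0, 0, 0, 0, -0.05, 0.19, 1, 0, 0, 0, 0, -0.09, 0.23, 1, 0, 0, 0, 0, -0.09, 0.23, 1, 0, 0, 0, 0, -0.09, 0.23, 1])

```text
time: 30.35
tool_pos: [0.5514, -0.1, 0.2692]
ee_rot: [3.134, 0.0, 1.241]
wrist_force: [0.0, 0.9, 0.6]
width: 0.0929
finger_force: 0.0
```

```bash
python3 look.py w5.png logger reader lid round_weight bar_weight
```

```text
logger 0.98 [250.  98.] 2449 zt 0.0462 toprect (array([550. ,  -8.7]), array([59.3, 40.1]), 71.0)
reader 0.88 [266.  94.] 6281 zt 0.0179 toprect (array([548.9,  -7.6]), array([108.7,  89.3]), 71.4)
reader 0.85 [117. 160.] 3898 zt 0.0129 toprect (array([380.7, -18.5]), array([78.9, 64. ]), 80.3)
lid 0.67 [310. 306.] 13673 zt 0.0093 toprect (array([ 526.3, -312.4]), array([165.8, 227. ]), 4.6)
round_weight 0.82 [236. 406.] 766 zt 0.0387 toprect (array([ 390.3, -374.5]), array([19.4, 36.1]), 70.9)
bar_weight 0.68 [192. 333.] 1387 zt 0.0336 toprect (array([ 377.4, -255.2]), array([33. , 51.9]), 9.0)
30.65 [ 0.54939401 -0.09604884  0.26309105] [-3.13791993e+00 -8.42116760e-05  1.24635017e+00] [-2.74897476e-01  1.03141088e-01  1.26783630e+00  2.71615081e-04
  1.77427930e+00  4.96029235e-02]
```

View pics/w5.png

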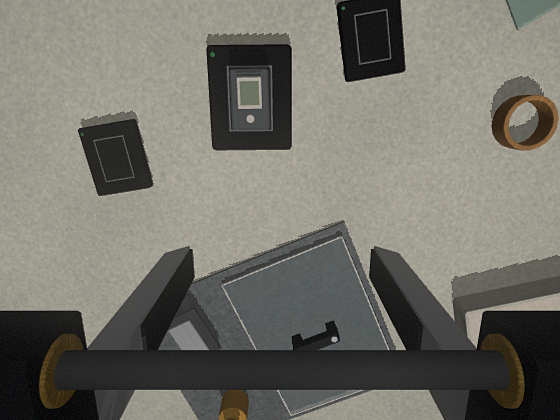

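The logger sits inside the rectangle at (250,98). The lid is flat on the pad and both weights stand beside it. Next I fetch the lid.

Emit:
move_arm(steps=[0, 0, -1.167, -0.022, -0.216, -0.06, 1, 0, 0, -1.167, -0.022, -0.216, -0.06, 1, 0, 0, -1.167, -0.022, -0.216, -0.06, 1, 0, 0, -1.167, -0.022, -0.216, -0.06, 1, 0, 0, -1.167, -0.022, -0.216, -0.06, 1, 0, 0, -1.167, -0.022, -0.216, -0.06, 1, 0, 0, -1.167, -0.022, -0.216, -0.06, 1, 0, 0, -1.167, -0.022, -0.216, -0.06, 1, 0, 0, -1.167, -0.022, -0.216, -0.1, 1, 0, 0, -1.167, -0.022, -0.216, -0.15, 1, 0, 0, -1.167, -0.022, -0.216, -0.15, 1, 0, 0, -1.167, -0.022, -0.216, -0.15, 1])

```text
time: 31.85
tool_pos: [0.5274, -0.312, 0.1136]
ee_rot: [-3.139, 0.003, 0.079]
wrist_force: [0.7, 0.3, 1.1]
width: 0.0941
finger_force: 0.0
```

```bash
python3 look.py w6.png lid
python3 - <<'E'
from h import *
C=np.load('w.npz')['C']
k=(np.hypot(C[...,0]-.5265,C[...,1]+.312)<.06)&(C[...,2]>.028)&(C[...,2]<.04)
print(k.sum(),rect(C[k]))
E
```

```text
lid 0.91 [283. 193.] 57258 zt 0.0089 toprect (array([ 526.6, -312.5]), array([166.7, 226.1]), 4.7)
31.95 [ 0.52986511 -0.3141308   0.1185068 ] [ 3.13807218 -0.00408427  0.07838475] [-6.27143995e-01  2.67547516e-01  1.36324848e+00 -3.17225442e-05
  1.50540463e+00  8.65276759e-01]
1669 (array([ 526.7, -312.3]), array([59.8, 13.7]), 4.9)
```

Emit:
move_arm(steps=[0, 0, 0, 0, 0, -0.04, 1, 0, 0, 0, 0, 0, -0.07, 1, 0, 0, 0, 0, 0, -0.084, 1, 0, 0, 0, 0, 0, -0.084, 1, 0, 0, 0, 0, 0, -0.084, 0, 0, 0, 0, 0, 0, -0.084, 0, 0, 0, 0, 0, 0, -0.084, 0, 0, 0, 0, 0, 0, -0.084, 0, 0, 0, 0, 0, 0, -0.084, 0, 0, 0, 0, 0, 0, -0.084, 0, 0, 0, 0, 0, 0, -0.084, 0, 0, 0, 0, 0, 0, -0.084, 0])

```text
time: 33.15
tool_pos: [0.528, -0.3133, 0.0311]
ee_rot: [3.142, 0.0, 0.078]
wrist_force: [0.4, 0.6, 0.6]
width: 0.0335
finger_force: 0.0
```

Emit:
move_arm(steps=[0, 0, 0, 0, 0, 0, 0, 0, 0, 0, 0, 0, 0, 0, 0, 0, 0, 0, 0, 0, 0, 0, 0, 0, 0, 0, 0, 0, 0, 0, 0, 0, 0, 0, 0, 0, 0, 0, 0, 0, 0, 0])

```text
time: 33.75
tool_pos: [0.528, -0.3131, 0.0311]
ee_rot: [-3.141, 0.0, 0.078]
wrist_force: [-0.5, 1.4, 0.8]
width: 0.0136
finger_force: 30.0
```

Emit:
move_arm(steps=[0, 0, 0, 0, 0, 0.02, 0, 0, 0, 0, 0, 0, 0.05, 0, 0, 0, 0, 0, 0, 0.1, 0, 0, 0, 0, 0, 0, 0.15, 0, 0, 0, 0, 0, 0, 0.15, 0, 0, 0, 0, 0, 0, 0.15, 0])

```text
time: 34.35
tool_pos: [0.5284, -0.3138, 0.1821]
ee_rot: [3.139, -0.002, 0.078]
wrist_force: [-0.6, 0.6, -3.6]
width: 0.0138
finger_force: 30.0
```

Emit:
move_arm(steps=[0, 0, 1.647, -0.0427, 0.6133, 0, 0, 0, 0, 1.647, -0.0427, 0.6133, 0, 0, 0, 0, 1.647, -0.0427, 0.6133, 0, 0, 0, 0, 1.647, -0.0427, 0.6133, 0, 0, 0, 0, 1.647, -0.0427, 0.6133, 0, 0, 0, 0, 1.647, -0.0427, 0.6133, 0, 0, 0, 0, 1.647, -0.0427, 0.6133, 0, 0, 0, 0, 1.647, -0.0427, 0.6133, 0, 0, 0, 0, 1.647, -0.0427, 0.6133, 0, 0, 0, 0, 1.647, -0.0427, 0.6133, 0, 0, 0, 0, 1.647, -0.0427, 0.6133, 0, 0, 0, 0, 1.647, -0.0427, 0.6133, 0, 0])

```text
time: 35.55
tool_pos: [0.4842, 0.2863, 0.1769]
ee_rot: [-3.135, 0.002, 1.727]
wrist_force: [1.5, -0.5, -2.4]
width: 0.014
finger_force: 30.0
```

Emit:
move_arm(steps=[0, 0, 0, 0, 0, 0, 0, 0, 0, 0, 0, 0, 0, 0, 0, 0, 0, 0, 0, 0, 0, 0, 0, 0, 0, 0, 0, 0])

```text
time: 35.95
tool_pos: [0.4863, 0.2836, 0.18]
ee_rot: [-3.14, 0.001, 1.723]
wrist_force: [-0.4, -0.3, -3.3]
width: 0.0138
finger_force: 30.0
```

```bash
python3 look.py w7.png lid
```

```text
lid 0.85 [281. 205.] 91164 zt 0.158 toprect (array([484.6, 294.3]), array([226.2, 141.4]), 8.6)
36.05 [0.48663756 0.28378192 0.18086488] [-3.14119570e+00  3.49084974e-04  1.72250635e+00] [ 4.27430727e-01  1.27734248e-01  1.40268351e+00 -2.28023901e-04
  1.61165189e+00  2.75711512e-01]
```

View pics/w7.png

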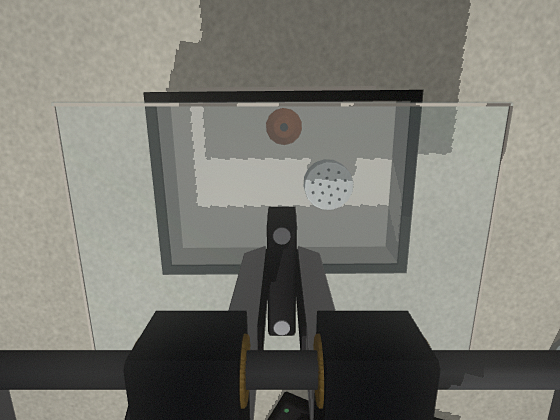

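The lid is level, held by its handle, about 15 mm short of the chamber in y. Whorl (284,126) and canister (328,184) are undisturbed. I correct and lower.

Emit:
move_arm(steps=[0, 0, 0.006, -0.0011, 0.0167, 0, 0, 0, 0, 0.006, -0.0011, 0.0167, 0, 0, 0, 0, 0.006, -0.0011, 0.0167, -0.04, 0, 0, 0, 0.006, -0.0011, 0.0167, -0.07, 0, 0, 0, 0.006, -0.0011, 0.0167, -0.085, 0, 0, 0, 0.006, -0.0011, 0.0167, -0.093, 0, 0, 0, 0.006, -0.0011, 0.0167, -0.098, 0, 0, 0, 0.006, -0.0011, 0.0167, -0.098, 0, 0, 0, 0.006, -0.0011, 0.0167, -0.098, 0, 0, 0, 0.006, -0.0011, 0.0167, -0.098, 0, 0, 0, 0.006, -0.0011, 0.0167, -0.098, 0])

```text
time: 37.15
tool_pos: [0.4858, 0.3022, 0.0842]
ee_rot: [3.14, -0.001, 1.731]
wrist_force: [0.6, 0.3, -3.1]
width: 0.014
finger_force: 30.0
```

Emit:
move_arm(steps=[0, 0, 0, 0, 0, -0.001, 0, 0, 0, 0, 0, 0, -0.001, 0, 0, 0, 0, 0, 0, -0.001, 0])

```text
time: 37.45
tool_pos: [0.4854, 0.302, 0.0824]
ee_rot: [3.141, -0.0, 1.731]
wrist_force: [0.0, -0.0, -2.5]
width: 0.0139
finger_force: 30.0
```

Emit:
move_arm(steps=[0, 0, -0.001, 0, -0.0015, -0.0008, 0, 0, 0, -0.001, 0, -0.0015, -0.0008, 0, 0, 0, -0.001, 0, -0.0015, -0.0008, 0, 0, 0, -0.001, 0, -0.0015, -0.0008, 0.6, 0, 0, -0.001, 0, -0.0015, -0.0008, 0.6, 0, 0, -0.001, 0, -0.0015, -0.0008, 0.6, 0, 0, -0.001, 0, -0.0015, -0.0008, 0.6, 0, 0, -0.001, 0, -0.0015, 0.04, 0.6, 0, 0, -0.001, 0, -0.0015, 0.09, 0.6, 0, 0, -0.001, 0, -0.0015, 0.14, 1, 0, 0, -0.001, 0, -0.0015, 0.19, 1, 0, 0, -0.001, -0.03, -0.0215, 0.24, 1])

```text
time: 38.65
tool_pos: [0.4622, 0.2848, 0.3146]
ee_rot: [3.14, -0.001, 1.73]
wrist_force: [-0.1, 0.5, 1.2]
width: 0.077
finger_force: 0.0
```

```bash
python3 look.py w8.png lid chamber
```

```text
lid 0.9 [302. 163.] 28193 zt 0.0601 toprect (array([485.9, 299.1]), array([226.3, 165.2]), 9.1)
38.8 [0.46152775 0.28436885 0.31794447] [ 3.13201712e+00 -2.70624379e-03  1.72963909e+00] [ 4.47691784e-01  6.41993343e-02  1.20188568e+00 -1.39549902e-04
  1.86555794e+00  2.88820771e-01]
```

View pics/w8.png

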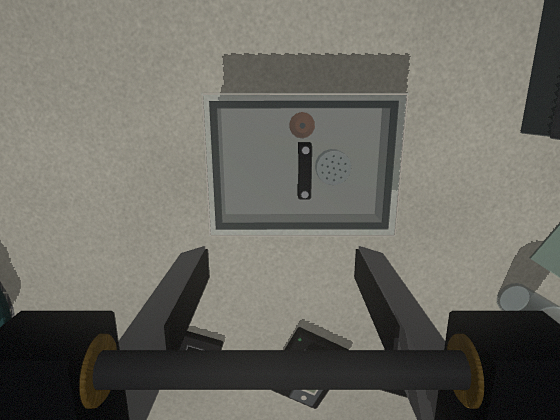

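The lid is seated squarely at (485.9, 299.1), 9.1°. Next is the bar weight.

Emit:
move_arm(steps=[0, 0, -0.018, -0.083, -0.546, -0.09, 1, 0, 0, -0.018, -0.083, -0.546, -0.09, 1, 0, 0, -0.018, -0.083, -0.546, -0.09, 1, 0, 0, -0.018, -0.083, -0.546, -0.09, 1, 0, 0, -0.018, -0.083, -0.546, -0.09, 1, 0, 0, -0.018, -0.083, -0.546, -0.09, 1, 0, 0, -0.018, -0.083, -0.546, -0.09, 1, 0, 0, -0.018, -0.083, -0.546, -0.09, 1, 0, 0, -0.018, -0.083, -0.546, -0.09, 1, 0, 0, -0.018, -0.083, -0.546, -0.09, 1, 0, 0, -0.018, -0.083, -0.546, -0.09, 1, 0, 0, -0.018, -0.083, -0.546, -0.09, 1])

```text
time: 40.0
tool_pos: [0.3755, -0.2652, 0.2186]
ee_rot: [-3.136, -0.004, 1.705]
wrist_force: [1.0, 0.1, 0.2]
width: 0.0938
finger_force: 0.0
```

Emit:
move_arm(steps=[0, 0, 0, 0, 0, 0, 1, 0, 0, 0, 0, 0, 0, 1, 0, 0, 0, 0, 0, 0, 1, 0, 0, 0, 0, 0, 0, 1])

```text
time: 40.4
tool_pos: [0.3785, -0.2605, 0.2232]
ee_rot: [3.141, 0.0, 1.714]
wrist_force: [-0.6, 0.7, 0.6]
width: 0.0941
finger_force: 0.0
```

```bash
python3 look.py w9.png bar_weight round_weight
```

```text
bar_weight 0.67 [352. 219.] 48221 zt 0.004 toprect (array([ 468. , -315.9]), array([301.9, 250.5]), 4.5)
bar_weight 0.56 [279. 191.] 2285 zt 0.0339 toprect (array([ 377.9, -264.9]), array([31.5, 70.4]), 8.8)
round_weight 0.67 [274. 296.] 1327 zt 0.0534 toprect (array([ 386.9, -382.7]), array([21.6, 22. ]), 8.1)
40.55 [ 0.37835182 -0.26102396  0.22314375] [3.14087104e+00 6.17652275e-04 1.71350499e+00] [-7.27475629e-01 -1.17270670e-01  1.56530072e+00  1.54589955e-04
  1.69262523e+00 -8.70165653e-01]
```

Emit:
move_arm(steps=[0, 0, 0, -0.0005, -0.0035, -0.05, 1, 0, 0, 0, -0.0005, -0.0035, -0.1, 1, 0, 0, 0, -0.0005, -0.0035, -0.15, 1, 0, 0, 0, -0.0005, -0.0035, -0.18, 1, 0, 0, 0, -0.0005, -0.0035, -0.195, 1, 0, 0, 0, -0.0005, -0.0035, -0.2, 1, 0, 0, 0, -0.0005, -0.0035, -0.2, 1, 0, 0, 0, -0.0005, -0.0035, -0.2, 1, 0, 0, 0, -0.0005, -0.0035, -0.2, 1])

```text
time: 41.45
tool_pos: [0.3785, -0.2661, 0.0244]
ee_rot: [3.139, 0.003, 1.712]
wrist_force: [-0.3, 0.0, 0.6]
width: 0.0941
finger_force: 0.0
```

Emit:
move_arm(steps=[0, 0, 0, 0, 0, 0, 0.2, 0, 0, 0, 0, 0, 0, 0.2, 0, 0, 0, 0, 0, 0, 0.2, 0, 0, 0, 0, 0, 0, 0.2, 0, 0, 0, 0, 0, 0, 0.2, 0, 0, 0, 0, 0, 0, 0.2, 0, 0, 0, 0, 0, 0, 0.2, 0, 0, 0, 0, 0, 0, 0.2, 0, 0, 0, 0, 0, 0, 0.2, 0, 0, 0, 0, 0, 0, 0.2])

```text
time: 42.45
tool_pos: [0.3777, -0.2653, 0.0227]
ee_rot: [3.141, 0.0, 1.712]
wrist_force: [1.7, -0.6, -0.6]
width: 0.0317
finger_force: 30.0
```

Emit:
move_arm(steps=[0, 0, 0, 0, 0, 0.03, 0.2, 0, 0, 0, 0, 0, 0.08, 0.2, 0, 0, 0, 0, 0, 0.12, 0.2, 0, 0, 0, 0, 0, 0.12, 0.2])

```text
time: 42.85
tool_pos: [0.38, -0.2677, 0.1485]
ee_rot: [3.134, 0.009, 1.712]
wrist_force: [1.1, -1.1, -4.6]
width: 0.0321
finger_force: 30.0
```

Emit:
move_arm(steps=[0, 0, 0, 0.0248, 0.5488, 0, 0.2, 0, 0, 0, 0.0248, 0.5488, 0, 0.2, 0, 0, 0, 0.0248, 0.5488, 0, 0.2, 0, 0, 0, 0.0248, 0.5488, 0, 0.2, 0, 0, 0, 0.0248, 0.5488, 0, 0.2, 0, 0, 0, 0.0248, 0.5488, 0, 0.2, 0, 0, 0, 0.0248, 0.5488, 0, 0.2, 0, 0, 0, 0.0248, 0.5488, 0, 0.2, 0, 0, 0, 0.0248, 0.5488, 0, 0.2, 0, 0, 0, 0.0248, 0.5488, 0, 0.2, 0, 0, 0, 0.0248, 0.5488, 0, 0.2, 0, 0, 0, 0.0248, 0.5488, 0, 0.2])

```text
time: 44.05
tool_pos: [0.3998, 0.2882, 0.1389]
ee_rot: [-3.136, -0.001, 1.719]
wrist_force: [-0.0, -1.1, -4.7]
width: 0.0318
finger_force: 30.0
```

Emit:
move_arm(steps=[0, 0, 0, 0, 0, 0, 0.2, 0, 0, 0, 0, 0, 0, 0.2, 0, 0, 0, 0, 0, 0, 0.2, 0, 0, 0, 0, 0, 0, 0.2])

```text
time: 44.45
tool_pos: [0.4023, 0.2822, 0.1425]
ee_rot: [-3.141, 0.0, 1.71]
wrist_force: [0.9, -0.2, -4.1]
width: 0.0317
finger_force: 30.0
```

Emit:
move_arm(steps=[0, 0, 0, 0, 0.001, -0.03, 0.2, 0, 0, 0, 0, 0.001, -0.05, 0.2, 0, 0, 0, 0, 0.001, -0.059, 0.2, 0, 0, 0, 0, 0.001, -0.063, 0.2, 0, 0, 0, 0, 0.001, -0.0635, 0.2, 0, 0, 0, 0, 0.001, -0.0635, 0.2, 0, 0, 0, 0, 0.001, -0.0635, 0.2, 0, 0, 0, 0, 0.001, -0.0635, 0.2, 0, 0, 0, 0, 0.001, -0.0635, 0.2])

```text
time: 45.35
tool_pos: [0.4025, 0.2847, 0.0797]
ee_rot: [3.141, -0.0, 1.712]
wrist_force: [-0.2, -0.3, -4.5]
width: 0.0321
finger_force: 30.0
```

Emit:
move_arm(steps=[0, 0, 0, 0, 0, 0, 0.2, 0, 0, 0, 0, 0, 0, 1, 0, 0, 0, 0, 0, 0, 1, 0, 0, 0, 0, 0, 0, 1, 0, 0, 0, 0, 0, 0, 1, 0, 0, 0, 0, 0, 0, 1, 0, 0, 0, 0, 0, 0.05, 1, 0, 0, 0, 0, 0, 0.1, 1, 0, 0, 0, 0, 0, 0.12, 1, 0, 0, 0, 0, 0, 0.12, 1])

```text
time: 46.35
tool_pos: [0.4043, 0.2856, 0.204]
ee_rot: [3.133, -0.003, 1.712]
wrist_force: [0.2, 0.6, 0.7]
width: 0.0934
finger_force: 0.0
```

Emit:
move_arm(steps=[0, 0, 0, -0.0151, -0.59, 0, 1, 0, 0, 0, -0.0151, -0.59, 0, 1, 0, 0, 0, -0.0151, -0.59, 0, 1, 0, 0, 0, -0.0151, -0.59, 0, 1, 0, 0, 0, -0.0151, -0.59, 0, 1, 0, 0, 0, -0.0151, -0.59, 0, 1, 0, 0, 0, -0.0151, -0.59, 0, 1, 0, 0, 0, -0.0151, -0.59, 0, 1, 0, 0, 0, -0.0151, -0.59, 0, 1, 0, 0, 0, -0.0151, -0.59, 0, 1, 0, 0, 0, -0.0151, -0.59, 0, 1, 0, 0, 0, -0.0151, -0.59, 0, 1])

```text
time: 47.55
tool_pos: [0.3857, -0.3076, 0.1967]
ee_rot: [-3.139, -0.003, 1.71]
wrist_force: [0.4, 1.1, -0.2]
width: 0.0941
finger_force: 0.0
```

Emit:
move_arm(steps=[0, 0, 0, 0, -0.05, 0, 1, 0, 0, 0, 0, -0.076, 0, 1, 0, 0, 0, 0, -0.076, 0, 1, 0, 0, 0, 0, -0.076, 0, 1, 0, 0, 0, 0, -0.076, 0, 1, 0, 0, 0, 0, -0.076, 0, 1])

```text
time: 48.15
tool_pos: [0.3874, -0.3801, 0.1991]
ee_rot: [3.141, -0.0, 1.713]
wrist_force: [-0.2, 0.1, -0.8]
width: 0.0937
finger_force: 0.0
```

```bash
python3 look.py w10.png round_weight
```

```text
round_weight 0.93 [282. 196.] 1461 zt 0.0537 toprect (array([ 386.8, -383. ]), array([21.8, 21.9]), 8.4)
48.25 [ 0.38742302 -0.38040558  0.19952666] [3.14120062e+00 3.45563682e-04 1.71338544e+00] [-8.80788877e-01  7.58759842e-02  1.42225193e+00  1.55292324e-04
  1.64296562e+00 -1.02336682e+00]
```

Emit:
move_arm(steps=[0, 0, 0, -0.0005, -0.0025, -0.04, 1, 0, 0, 0, -0.0005, -0.0025, -0.09, 1, 0, 0, 0, -0.0005, -0.0025, -0.14, 1, 0, 0, 0, -0.0005, -0.0025, -0.165, 1, 0, 0, 0, -0.0005, -0.0025, -0.1735, 1, 0, 0, 0, -0.0005, -0.0025, -0.1735, 1, 0, 0, 0, -0.0005, -0.0025, -0.1735, 1, 0, 0, 0, -0.0005, -0.0025, -0.1735, 1, 0, 0, 0, -0.0005, -0.0025, -0.1735, 1])

```text
time: 49.15
tool_pos: [0.3876, -0.3851, 0.0278]
ee_rot: [3.139, 0.003, 1.712]
wrist_force: [-0.4, 0.3, -0.7]
width: 0.0941
finger_force: 0.0
```

Emit:
move_arm(steps=[0, 0, 0, 0, 0, 0, 0.25, 0, 0, 0, 0, 0, 0, 0.25, 0, 0, 0, 0, 0, 0, 0.25, 0, 0, 0, 0, 0, 0, 0.25, 0, 0, 0, 0, 0, 0, 0.25, 0, 0, 0, 0, 0, 0, 0.25, 0, 0, 0, 0, 0, 0, 0.25, 0, 0, 0, 0, 0, 0, 0.25, 0, 0, 0, 0, 0, 0, 0.25])

```text
time: 50.05
tool_pos: [0.3868, -0.3839, 0.0257]
ee_rot: [3.141, -0.0, 1.712]
wrist_force: [0.5, -0.5, 0.1]
width: 0.0372
finger_force: 30.0
```

Emit:
move_arm(steps=[0, 0, 0, 0, 0, 0.03, 0.25, 0, 0, 0, 0, 0, 0.08, 0.25, 0, 0, 0, 0, 0, 0.13, 0.25, 0, 0, 0, 0, 0, 0.13, 0.25, 0, 0, 0, 0, 0, 0.13, 0.25])

```text
time: 50.55
tool_pos: [0.3866, -0.3841, 0.1557]
ee_rot: [3.141, 0.001, 1.712]
wrist_force: [0.0, 0.2, -5.8]
width: 0.037
finger_force: 30.0
```

Emit:
move_arm(steps=[0, 0, 0, 0.145, 0.565, 0, 0.25, 0, 0, 0, 0.145, 0.565, 0, 0.25, 0, 0, 0, 0.145, 0.565, 0, 0.25, 0, 0, 0, 0.145, 0.565, 0, 0.25, 0, 0, 0, 0.145, 0.565, 0, 0.25, 0, 0, 0, 0.145, 0.565, 0, 0.25, 0, 0, 0, 0.145, 0.565, 0, 0.25, 0, 0, 0, 0.145, 0.565, 0, 0.25, 0, 0, 0, 0.145, 0.565, 0, 0.25, 0, 0, 0, 0.145, 0.565, 0, 0.25, 0, 0, 0, 0.145, 0.565, 0, 0.25, 0, 0, 0, 0.145, 0.565, 0, 0.25])

```text
time: 51.75
tool_pos: [0.5293, 0.1839, 0.1507]
ee_rot: [-3.133, -0.0, 1.714]
wrist_force: [-0.0, -1.4, -4.3]
width: 0.0367
finger_force: 30.0
```

Emit:
move_arm(steps=[0, 0, 0, 0.0382, 0.149, 0, 0.25, 0, 0, 0, 0.0382, 0.149, 0, 0.25, 0, 0, 0, 0.0382, 0.149, 0, 0.25, 0, 0, 0, 0.0382, 0.149, 0, 0.25, 0, 0, 0, 0.0382, 0.149, 0, 0.25, 0, 0, 0, 0.0382, 0.149, 0, 0.25, 0, 0, 0, 0.0382, 0.149, 0, 0.25])

```text
time: 52.45
tool_pos: [0.5693, 0.3282, 0.1546]
ee_rot: [-3.139, 0.001, 1.71]
wrist_force: [-0.1, 0.2, -4.8]
width: 0.037
finger_force: 30.0
```

```bash
python3 look.py w11.png bar_weight lid; python3 -c "
from h import *
C=np.load('w.npz')['C']
k=(np.hypot(C[...,0]-.4024,C[...,1]-.2837)<.05)&(C[...,2]>.086)&(C[...,2]<.094)
print(k.sum(),rect(C[k]) if k.sum()>5 else 0)"
```

```text
bar_weight 0.83 [ 39. 250.] 7109 zt 0.0895 toprect (array([402.9, 285.4]), array([33.6, 70.5]), 8.8)
lid 0.66 [162. 197.] 45735 zt 0.06 toprect (array([485.8, 299.9]), array([226.1, 165.9]), 9.0)
52.6 [0.56991356 0.32864446 0.15613177] [3.14119570e+00 8.55275090e-05 1.71003786e+00] [ 4.37040073e-01  3.45746628e-01  1.18828808e+00 -1.98366631e-04
  1.60720356e+00  2.97791266e-01]
4639 (array([402.6, 285.2]), array([34. , 71.2]), 7.2)
```

View pics/w11.png

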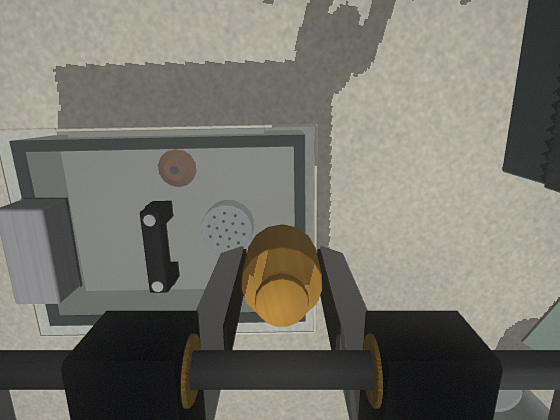

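The bar weight is back at the near end (38,250), within about 1.5 mm of where it was. The round weight hangs above its own end of the lid.

Emit:
move_arm(steps=[0, 0, 0, 0, 0.0014, -0.03, 0.25, 0, 0, 0, 0, 0.0014, -0.055, 0.25, 0, 0, 0, 0, 0.0014, -0.067, 0.25, 0, 0, 0, 0, 0.0014, -0.072, 0.25, 0, 0, 0, 0, 0.0014, -0.0735, 0.25, 0, 0, 0, 0, 0.0014, -0.0735, 0.25, 0, 0, 0, 0, 0.0014, -0.0735, 0.25, 0, 0, 0, 0, 0.0014, -0.0735, 0.25, 0, 0, 0, 0, 0.0014, -0.0735, 0.25, 0, 0, 0, 0, 0.0014, -0.0735, 0.25])

```text
time: 53.6
tool_pos: [0.57, 0.3315, 0.0826]
ee_rot: [3.141, -0.0, 1.712]
wrist_force: [-0.4, 0.3, -5.1]
width: 0.037
finger_force: 30.0
```

Emit:
move_arm(steps=[0, 0, 0, 0, 0, 0, 0.25, 0, 0, 0, 0, 0, 0, 0.8, 0, 0, 0, 0, 0, 0, 0.8, 0, 0, 0, 0, 0, 0, 0.8, 0, 0, 0, 0, 0, 0, 0.8, 0, 0, 0, 0, 0, 0, 0.8, 0, 0, 0, 0, 0, 0.05, 0.8, 0, 0, 0, 0, 0, 0.1, 1, 0, 0, 0, 0, 0, 0.15, 1, 0, 0, 0, -0.03, -0.04, 0.18, 1, 0, 0, 0, -0.06, -0.04, 0.2, 1, 0, 0, 0, -0.08, -0.04, 0.2, 1])

```text
time: 54.8
tool_pos: [0.4899, 0.2911, 0.2883]
ee_rot: [3.132, -0.003, 1.711]
wrist_force: [0.1, -0.2, 1.5]
width: 0.094
finger_force: 0.0
```

Emit:
move_arm(steps=[0, 0, 0, 0, 0, 0.05, 1, 0, 0, 0, 0, 0, 0.05, 1, 0, 0, 0, 0, 0, 0.05, 1, 0, 0, 0, 0, 0, 0.05, 1])

```text
time: 55.2
tool_pos: [0.4906, 0.2916, 0.3329]
ee_rot: [3.139, -0.001, 1.712]
wrist_force: [0.9, -0.6, 0.3]
width: 0.0945
finger_force: 0.0
```

```bash
python3 look.py w12.png lid bar_weight round_weight canister whorl logger
```

```text
lid 0.79 [282. 162.] 23080 zt 0.0601 toprect (array([485.7, 299.3]), array([226.7, 166.4]), 9.0)
bar_weight 0.8 [203. 172.] 2070 zt 0.0898 toprect (array([402.3, 285. ]), array([32.2, 69.6]), 8.0)
round_weight 0.84 [356. 152.] 1057 zt 0.1097 toprect (array([569.5, 331.9]), array([22.1, 22. ]), 23.1)
canister 0.59 [203. 170.] 2093 zt 0.0898 toprect (array([402.3, 285. ]), array([32.2, 69.6]), 8.0)
55.55 [0.49002468 0.29143189 0.33171409] [-3.14091569e+00  2.34214165e-04  1.71171865e+00] [ 4.37112339e-01  1.40120016e-01  1.09184885e+00 -2.80235248e-05
  1.91033964e+00  2.96180767e-01]
```

View pics/w12.png

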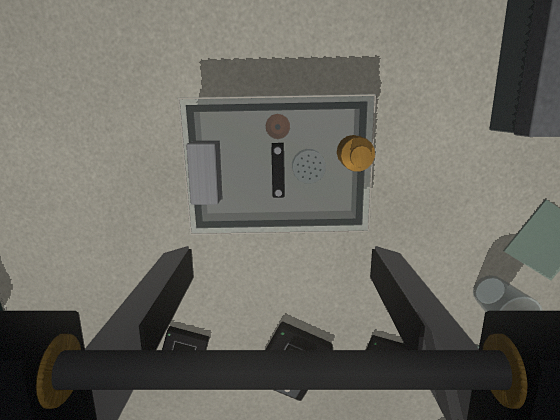

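The chamber is closed again, with the bar weight at (203,172), the round weight at (356,152) and the canister and whorl unmoved. Everything is within about 1.5 mm of its start position, so I hand the job in.

```bash
python3 -c "
from bench import *
print(close_job())"
```

```text
the job is handed in; nothing more can be done
None
```

The job is handed in at about 56 s of the 136 s allowed: the logger lies display up in the middle of the reader, the chamber is closed with the lid square, and both weights are back within about 1.5 mm of where they stood.

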